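# Seal the slide box: vent open, lid pressed home, vent shut

### The job

Close the white box of microscope slides airtight. First pull its red vent knob all the way out so that the air can escape, then, with the vent still out, set the blue lid on the box and press it down until it snaps in and sits level and flush on the rim all round; finally push the vent knob fully home. Do not push about or knock over the other things on the bench.

Things in the scene. Friction and masses are not known exactly. Their poses are not given: they have to be found in the camera images.
- tub: White open rectangular slide box fixed to the bench, outside 120 (its x) x 160 (its y) x 80 mm high, walls 5 mm, mouth 110 x 150 mm; origin at the centre of its underside, z up. The vent is on its front (-x side). A rack of slides inside reaches no higher than 28 mm below the rim.
- tub_rim (a point): Centre of the box mouth at rim height, 80 mm above the box origin; axes as the box. Four spring catches (grey bars in the middle of each inner wall, 9 mm below the rim, standing out 4.5 mm) hold the lid gasket: a lid just set down rests on them about 12 mm proud; 10 to 18 N pressed down in the middle snaps it in.
- vent (a joint): Travel of the vent knob in m: 0 = fully home (vent shut), 0.036 = all the way out on its stop. It clicks over a detent near either end (about 3 to 5 N) and may start partly out.
- vent_knob (a point): Centre of the red vent knob, a block 18 (along travel) x 28 (across: pinch it so from above) x 34 mm high on a 12 mm steel stem; 44 mm above the bench and, fully home, 108 mm in front (-x of the box) of the box origin, 27 mm clear of the grey housing. It slides out along the -x of the box. Axes as the box.
- lid: Loose blue lid, right way up on the cork board. Plate 128 (its x) x 168 (its y) x 6 mm; origin at the centre of the plate underside, the face that meets the rim. Below: plug with black gasket, 107 x 147 mm, reaching 18.5 mm down. Fits either way round, long side along long side. White bar handle on top 18 (its x: pinch it so) x 76 (its y) mm, 6 to 40 mm above the origin. About 0.2 kg.
- lid_handle (a point): Centre of the top of the lid's white handle, 40 mm above the lid's origin; axes as the lid.
- board: Cork board, 170 x 210 x 6 mm, fixed; origin at the centre of its underside.
- dropper: Bystander, leave alone: amber dropper bottle, 38 mm across, 80 mm tall; origin at the centre of its underside.
- dishes: Bystander, leave alone: stack of three pale round culture dishes, 94 mm across, 45 mm tall; origin at the centre of its underside.
- mailer: Bystander, leave alone: orange box, 60 x 100 x 35 mm; origin at the centre of its underside.
- beaker: Bystander, leave alone: clear beaker, 72 mm across, 90 mm tall; origin at the centre of its underside.
- canister: Bystander, leave alone: dark steel lens canister, 52 mm across, 75 mm tall; origin at the centre of its underside.
- flask: Bystander, leave alone: white bottle with red cap, 68 mm across, 170 mm tall; origin at the centre of its underside.
There are look-alikes about, which are no part of the job. Leave any green or turquoise look-alike of the tub alone.

How it is judged:
On the way, in this order (a step that is already met when the one before it is completed fails the run):
1. the vent knob is pulled all the way out while the lid is still off (value of joint vent above 0.031 m and horizontal distance between lid and tub_rim above 0.08 m), for 0.2 s.
2. the lid is pressed in, level and flush on the rim, with the vent still out (z of lid in the frame of tub_rim between -0.003 and 0.003 m and angle between lid's own z axis and vertical below 0.025 rad and horizontal distance between lid and tub_rim below 0.006 m and value of joint vent above 0.031 m), for 0.2 s.
3. the vent knob is pushed fully home with the lid seated (z of lid in the frame of tub_rim between -0.003 and 0.003 m and angle between lid's own z axis and vertical below 0.025 rad and horizontal distance between lid and tub_rim below 0.006 m and value of joint vent below 0.003 m), for 0.2 s.
At the end, for the whole second after the job is handed in: The lid sits on the box at rest: underside within 3 mm of the rim height, tilted less than 0.025 rad, centred within 6 mm; the vent knob is within 3 mm of fully home (all of step 3 and linear speed of lid below 0.02 m/s); the robot touches nothing.
It fails at once if one of the six bystanders is pushed more than 30 mm or tipped over (distance of any of dropper, dishes, mailer, beaker, canister, flask from where it was at the start of the episode above 0.03 m or angle between any of dropper, dishes, mailer, beaker, canister, flask's own z axis and vertical above 0.5 rad).
It also fails if it takes over 61 s, if anything falls off the work surface, if the arm or the gripper's body presses on something with over 40 N, if the wrist force passes 120 N, or if a joint passes its speed limit or range.

### The arm

A 6-joint arm with a two-finger parallel gripper is mounted at the origin on the work surface. World frame = base frame: x ahead of the robot, y to its left, z up, the work surface at z = 0. Lengths are in m, angles in rad, forces in N, time in s.
With the tool pointing down it reaches from about 0.3 to 0.775 m from the base axis. Payload 14.6 kg.
Tool frame: the origin (TCP) lies midway between the tips of the shut fingers; the grasp point (between the pads) lies 19 mm behind it; z points along the fingers, y is the line along which they close (so a half turn about z gives the same grasp; the last joint's range is limited). The gripper opens to 94 mm and grips with 3 to 60 N. Pads are 16 mm wide; open, the fingers measure 119 mm over their backs; the gripper's body (75 mm by 177 mm) begins 78 mm behind the grasp point.
Start: joints at [-1.339, 0.3, 1.521, -0, 1.321, -0.067], TCP at [0.162, -0.526, 0.205] pointing down, gripper open.
Joint ranges: [-3.03, 3.03], [-0.79, 2.21], [0.23, 2.52], [-1.04, 4.18], [0, 3.07], [-2.55, 2.55]. Speed limits (rad/s): [2.22, 2.22, 2.57, 3.14, 3.14, 3.14].

### API

Orientations are given as [roll, pitch, yaw] about the fixed x, y, z axes, in that order (R = Rz(yaw) Ry(pitch) Rx(roll)).
In Python, from plant import arm gives the robot as it stands.
- The arm moves only by the tool carry_out, never from a script. Its argument "increments" is a list that holds one entry, the list of rows, each a list of 5 numbers: the shift along the tool's x, y, z as a fraction of full scale, then the turn about the tool's z as a fraction of full scale, then the opening, from -1 (shut) to 1 (fully open). In form: [[[x, y, z, turn, claw], ...]]. A call has 1 to 8 rows; each row shifts and turns the commanded pose from where the row before left it, along the tool's axes as they then stand; what a row does not reach is not made up. Full scale, the value 1, is 0.4 m for a shift and 360 degrees for a turn. A row lasts 1/12 s, in which the tool goes at most 41.7 mm and 7.16 degrees, less where a joint would pass 70% of its speed; a pose out of reach is approached as far as the arm can. A call with a number of a shift or a turn outside -1 to 1 is refused whole. A call with a gripper value outside its range is refused whole. The fingers move at their own pace and stop on an object; "grip_force" is the grip in N (left out, the last holds). Time passes only in rows, so rows that do not move let the fingers close. It gives the time, the measured TCP pose, the force, the opening and the grip force at its end, in the units of the state.
- arm.read_state(): the state, without advancing time (a new reading comes with each control period).
- arm.camera(name): name is "scene" or "top"; returns (picture, depth): 384x512x3 uint8, blue, green, red; 384x512 float32, m along the optical axis (not along the pixel's ray), 0 where there is no reading.
- arm.camera_params(name): a dict with "fov_y" (degrees; the focal length in pixels is half the picture's height over the tangent of half this angle, whatever the lens; pixels are square), "cx", "cy" (the principal point, pixels), "R" (3x3) and "t" (3): a world point X has camera coordinates R X + t. Camera axes: x right, y down, z forward; pixel columns grow to the right and rows downward; lengths in m; the calibration is good to about 2 mm. A picture is of the moment at which its call begins. camera_params takes no time and is no camera call.
- arm.job_done(): hands the job in; it is judged then, once.
Trained networks look in the newest picture that a camera, given by its name, has taken for a name from the list of things; names that differ only in an ending like _2 or _b are one class to them, and where a whole thing is asked for, a point or a joint stands for the part that bears it (a point fixed in the world has none). Each returns a list of dicts, best first, with "confidence" (0 to 1); they miss things now and then, are a little off and sometimes report something else, mostly with a low value. They report only what shows in the picture. A call takes as long as a camera call. They do not tell look-alikes from the thing itself.
- arm.look_for(query, camera): "xy" ([column, row] in pixels, amid what is visible of it).
- arm.landmark_of(query, camera): "xy" ([column, row] in pixels: a listed point, or the origin of a listed thing).
The state is a dict: "t": time; "q": joint angles; "qvel": joint speeds; "joint_efforts": joint torques, N m; "eef_pos": TCP position; "tcp_rot": TCP orientation; "wrist_force": force on the tool from outside, world axes, zero at the start; "wrist_torque": the same for the moment, N m; "opening": opening from 0.0 (shut) to 1.0 (fully open); "finger_force": force on a finger pad.
Only numpy, scipy, OpenCV 4.12 (cv2) and the standard library are available. Lean on these libraries where they do the work, as an engineer would, in place of code of your own. Each camera call takes 0.05 s, during which the arm holds its last target. There are 200 camera calls.

## Working session

There is one attempt and no reset: what is moved stays moved. The work goes in short steps, Python scripts to look and compute and a tool call to move; the robot and the scene stay as the last step left them, time stands still between calls to the robot, and variables do not carry over. Pictures are saved under pics/ and viewed, at most 10 in all, crops included, and the job is handed in when it is done.

Besides the shell and the picture viewer there is one more tool, called as name(argument=value, ...), one argument or row to a line, values as JSON. carry_out: Moves the arm, as the interface text tells. Shift numbers are shares of 0.4 m and turn numbers shares of 360 degrees, none past 1 either way. Its arguments: {"type":"object","properties":{"increments":{"type":"array","items":{"type":"array","items":{"type":"array","items":{"type":"number","minimum":-1,"maximum":1}}}},"grip_force":{"type":"number"}},"required":["increments"]}

```bash
mkdir -p pics && ls
cat > h.py <<'E'
import numpy as np, cv2
from plant import arm
def K(n):
    p=arm.camera_params(n); f=192/np.tan(np.radians(p["fov_y"])/2)
    return f,p["cx"],p["cy"],np.array(p["R"]),np.array(p["t"])
def world(n,D):  # depth picture -> HxWx3 world points
    f,cx,cy,R,t=K(n); v,u=np.mgrid[:D.shape[0],:D.shape[1]]
    C=np.dstack([(u-cx)/f*D,(v-cy)/f*D,D]); return (C-t)@R
def onplane(n,uv,z):
    f,cx,cy,R,t=K(n); d=R.T@np.array([(uv[0]-cx)/f,(uv[1]-cy)/f,1]); o=-R.T@t
    return o+d*(z-o[2])/d[2]
def proj(n,X):
    f,cx,cy,R,t=K(n); c=R@np.array(X)+t; return c[:2]/c[2]*f+[cx,cy]
E
python3 - <<'E'
from h import *
ims=[]
for n in("scene","top"):
    I,D=arm.camera(n); cv2.imwrite(f"pics/{n}.png",I); np.save(n+".npy",D)
    f,cx,cy,R,t=K(n); print(n,f,cx,cy,-R.T@t)
    for q in("tub_rim","vent_knob","lid_handle","tub","lid"):
        print(q,[(np.round(d["xy"]).tolist(),round(d["confidence"],2)) for d in arm.landmark_of(q,n)])
print(arm.read_state())
E
```

```text
pics
scene 352.4214497087794 252.9565311600401 190.32660162982972 [ 1.23989311 -0.11633333  0.78773577]
tub_rim [([170.0, 215.0], 0.7), ([147.0, 151.0], 0.67), ([298.0, 147.0], 0.66)]
vent_knob [([143.0, 139.0], 0.58), ([282.0, 140.0], 0.54), ([166.0, 194.0], 0.51)]
lid_handle [([323.0, 214.0], 0.78)]
tub [([153.0, 172.0], 0.84), ([173.0, 233.0], 0.78), ([296.0, 170.0], 0.7)]
lid [([320.0, 222.0], 0.92)]
top 357.438206114038 259.30621930508744 198.3182422071071 [0.36943161 0.01958698 1.02887814]
tub_rim [([345.0, 179.0], 0.89), ([376.0, 284.0], 0.85), ([193.0, 265.0], 0.61)]
vent_knob [([389.0, 326.0], 0.64), ([349.0, 221.0], 0.43), ([335.0, 183.0], 0.37)]
lid_handle [([198.0, 170.0], 0.81)]
tub [([201.0, 268.0], 0.77), ([367.0, 282.0], 0.76), ([340.0, 182.0], 0.72)]
lid [([200.0, 170.0], 0.6)]
{'t': 0.6, 'q': array([-1.33856598e+00,  2.99896095e-01,  1.52096832e+00,  1.78290279e-05,
        1.32067538e+00, -6.66151567e-02]), 'qvel': array([ 1.69086888e-03, -4.53444883e-04, -2.21177967e-03,  6.00908352e-04,
       -5.51144975e-05, -8.16866687e-04]), 'joint_efforts': array([-5.32674476e-04, -5.31473851e+01, -3.52826357e+01,  7.08477013e-02,
        2.13042519e-02, -1.50287514e-05]), 'eef_pos': array([ 0.16192553, -0.52563458,  0.20546114]), 'tcp_rot': array([ 3.14153876e+00, -1.37177263e-05,  2.98841091e-01]), 'wrist_force': array([0.52165821, 0.16751767, 0.5745009 ]), 'wrist_torque': array([0.04169635, 0.03296758, 0.0598205 ]), 'finger_force': 0.0, 'opening': 1.0027656333304136}
```

View pics/scene.png

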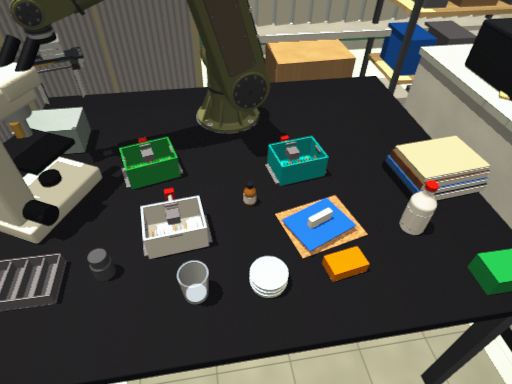

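View pics/top.png

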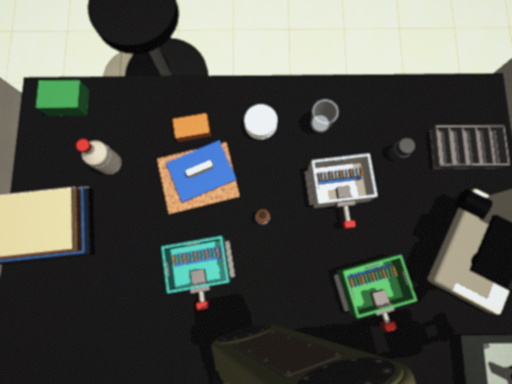

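The three box-like things in the top view are white (341,181), green (376,284) and turquoise (196,265). Only the white one, with its red knob at (349,223), fits. The lid is blue with a white handle at (199,168). Next I measure both and check an enlarged crop.

```bash
cat > meas.py <<'E'
from h import *
def rect(P):
    r=cv2.minAreaRect((P[:,:2]*1000).astype(np.float32)); return [np.round(x,1) for x in (r[0],r[1],r[2])]
def meas(I,D,n):
    W=world(n,D); z=W[...,2]; b,g,r=[I[...,i].astype(int) for i in range(3)]
    v,u=np.mgrid[:384,:512]
    def near(c,rad): return np.hypot(W[...,0]-c[0],W[...,1]-c[1])<rad
    red=(r>120)&(g<70)&(b<70)&(D>0)
    return W,z,b,g,r,near,red
E
python3 - <<'E'
from meas import *
for n in("top","scene"):
    I=cv2.imread(f"pics/{n}.png");D=np.load(n+".npy")
    W,z,b,g,r,near,red=meas(I,D,n)
    tc=onplane(n,{"top":(345,179),"scene":(170,215)}[n],.08); print(n,"rim net",tc)
    lc=onplane(n,{"top":(198,170),"scene":(323,214)}[n],.06); print("handle net",lc)
    m=near(tc,.13)&(abs(z-.08)<.006)&(D>0)
    print("rim",m.sum(),rect(W[m]),np.median(z[m]))
    m=near(tc,.22)&red&(z>.03)&(z<.1); print("knob",m.sum(),W[m].mean(0),rect(W[m]),np.percentile(z[m],[10,50,90]))
    m=near(tc,.22)&red&(z>.055)&(z<.07);print("knob top",m.sum(),W[m].mean(0) if m.any() else 0,m.any() and rect(W[m]))
    m=near(lc,.13)&(b>120)&(r<90)&(D>0); print("lid",m.sum(),rect(W[m]),np.percentile(z[m],[10,50,90]))
    m=near(lc,.08)&(r>150)&(g>150)&(b>150)&(z>.04); print("handle",m.sum(),W[m].mean(0),rect(W[m]),np.percentile(z[m],[10,50,90]))
    print("bench z",np.median(z[near((.35,.1),.05)&(D>0)]))
I=cv2.imread("pics/top.png"); cv2.imwrite("pics/c1.png",cv2.resize(I[125:245,140:400],None,fx=3,fy=3,interpolation=cv2.INTER_CUBIC))
E
```

```text
top rim net [ 0.59124784 -0.2171048   0.08      ]
handle net [0.62623221 0.18725513 0.06      ]
rim 513 [array([ 594.3, -214.4]), array([121.3, 161.3]), np.float64(6.6)] 0.07959132705887029
knob 30 [ 0.46851364 -0.22642547  0.05877714] [array([ 469.9, -227.7]), array([15.9, 26.9]), np.float64(5.3)] [0.05329742 0.0599481  0.06272361]
knob top 25 [ 0.46862972 -0.22693784  0.06025405] [array([ 470. , -227.7]), array([16. , 26.6]), np.float64(4.0)]
lid 2059 [array([639.8, 186.1]), array([139.7, 168.6]), np.float64(23.3)] [0.02875213 0.03114476 0.03351737]
handle 166 [0.63112452 0.18460357 0.06460487] [array([632.1, 184.4]), array([18.4, 75. ]), np.float64(23.5)] [0.06249606 0.06469054 0.06680913]
bench z 0.0037680201672997443
scene rim net [ 0.58995183 -0.21971676  0.08      ]
handle net [0.63215984 0.1943882  0.06      ]
rim 507 [array([ 596.1, -214.9]), array([123.8, 159.9]), np.float64(6.5)] 0.07866059761662395
knob 47 [ 0.47512004 -0.22835351  0.05888238] [array([ 473.8, -228. ]), array([18.3, 26.5]), np.float64(12.7)] [0.05685417 0.05952863 0.0621314 ]
knob top 43 [ 0.47450547 -0.22832474  0.05988913] [array([ 473.7, -228. ]), array([18.2, 26.5]), np.float64(12.7)]
lid 1720 [array([621.2, 191.1]), array([147.7, 191.2]), np.float64(22.8)] [0.02806753 0.02990504 0.03165402]
handle 137 [0.63568541 0.18329252 0.06319233] [array([634.4, 183.7]), array([17.5, 75.6]), np.float64(24.3)] [0.0608505  0.0633933  0.06525753]
bench z 0.011997497710509985
```

View pics/c1.png

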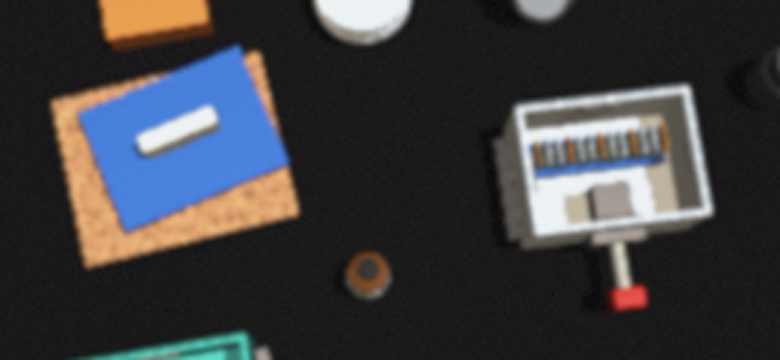

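The crop shows the white box on the right with its red knob at crop (627,298), and the blue lid with its white handle at (178,131). Rim height, box size, knob height and handle size all match the description. The knob is about 15 mm out. I go above it now.

carry_out(
  increments=[
    [[0.06, -0.03, 0, 0, 1], [0.06, -0.03, 0, 0, 1], [0.06, -0.03, 0, 0, 1], [0.06, -0.03, 0, 0, 1], [0.06, -0.03, 0, 0, 1], [0.06, -0.03, 0, 0, 1], [0.06, -0.03, 0, 0, 1], [0.06, -0.03, 0, 0, 1]],
  ],
  grip_force=40,
)

```text
t: 1.27
eef_pos: [0.3179, -0.3764, 0.2056]
tcp_rot: [3.141, -0.0, 0.299]
wrist_force: [0.6, 0.0, 0.6]
opening: 0.999
finger_force: 0.0
```

carry_out(
  increments=[
    [[0.06, -0.03, 0, 0, 1], [0.06, -0.03, 0, 0, 1], [0.06, -0.03, 0, 0, 1], [0.06, -0.03, 0, 0, 1], [0.06, -0.03, 0, 0, 1], [0.06, -0.03, 0, 0, 1], [0.06, -0.03, 0, 0, 1], [0.06, -0.03, 0, 0, 1]],
  ],
)

```text
t: 1.93
eef_pos: [0.4732, -0.228, 0.2055]
tcp_rot: [3.141, -0.0, 0.299]
wrist_force: [0.0, -0.9, 0.5]
opening: 0.997
finger_force: 0.0
```

carry_out(
  increments=[
    [[0, 0, 0, 0.0145, 0.2], [0, 0, 0, 0.0145, 0.2], [0, 0, 0, 0, 0.2], [0, 0, 0, 0, 0.2]],
  ],
)

```text
t: 2.27
eef_pos: [0.4723, -0.2291, 0.2054]
tcp_rot: [-3.142, 0.0, 0.119]
wrist_force: [-0.1, 0.3, -1.6]
opening: 0.753
finger_force: 0.0
```

carry_out(
  increments=[
    [[0, 0, 0.075, 0, 0.2], [0, 0, 0.075, 0, 0.2], [0, 0, 0.075, 0, 0.2], [0, 0, 0.075, 0, 0.2], [0, 0, 0.075, 0, 0.2], [0, 0, 0.07, 0, 0.2], [0, 0, 0, 0, 0.2]],
  ],
)

```text
t: 2.85
eef_pos: [0.4698, -0.228, 0.0229]
tcp_rot: [-3.137, 0.006, 0.119]
wrist_force: [-1.2, 0.5, -0.8]
opening: 0.601
finger_force: 0.0
```

carry_out(
  increments=[
    [[0, 0, 0, 0, -1], [0, 0, 0, 0, -1], [0, 0, 0, 0, -1], [0, 0, 0, 0, -1], [0, 0, 0, 0, -1], [0, 0, 0, 0, -1]],
  ],
)

```text
t: 3.35
eef_pos: [0.4728, -0.2282, 0.0288]
tcp_rot: [-3.141, -0.001, 0.117]
wrist_force: [-1.4, 9.4, 10.8]
opening: 0.291
finger_force: 40.0
```

carry_out(
  increments=[
    [[-0.015, 0, 0, 0, -1], [-0.015, 0, 0, 0, -1], [-0.015, 0, 0, 0, -1], [-0.01, 0, 0, 0, -1], [0, 0, 0, 0, -1], [0, 0, 0, 0, -1]],
  ],
)

```text
t: 3.85
eef_pos: [0.4526, -0.2306, 0.0289]
tcp_rot: [-3.141, -0.005, 0.116]
wrist_force: [12.9, 14.6, 3.1]
opening: 0.298
finger_force: 40.0
```

carry_out(
  increments=[
    [[-0.008, 0, 0, 0, -1], [-0.005, 0, 0, 0, -1], [0, 0, 0, 0, -1], [0, 0, 0, 0, -1]],
  ],
)

```text
t: 4.18
eef_pos: [0.4506, -0.2309, 0.0293]
tcp_rot: [3.14, -0.012, 0.117]
wrist_force: [39.1, 19.6, -10.8]
opening: 0.295
finger_force: 40.0
```

carry_out(
  increments=[
    [[0.008, 0, 0, 0, -1], [0, 0, 0, 0, 0.2], [0, 0, 0, 0, 0.2], [0, 0, 0, 0, 0.2], [0, 0, 0, 0, 0.2], [0, 0, 0, 0, 0.2]],
  ],
)

```text
t: 4.68
eef_pos: [0.4484, -0.2321, 0.0275]
tcp_rot: [3.141, 0.0, 0.116]
wrist_force: [-0.7, 0.2, 0.0]
opening: 0.592
finger_force: 0.0
```

carry_out(
  increments=[
    [[0, 0, -0.07, 0, 0.2], [0, 0, -0.075, 0, 0.2], [0, 0, -0.075, 0, 0.2], [0, 0, -0.075, 0, 0.2], [0, 0, -0.075, 0, 0.2], [0, 0, -0.075, 0, 0.2], [0, 0, 0, 0, 0.2], [0, 0, 0, 0, 0.2]],
  ],
)

```text
t: 5.35
eef_pos: [0.4488, -0.2323, 0.2066]
tcp_rot: [3.14, -0.002, 0.116]
wrist_force: [-1.3, 0.5, -0.1]
opening: 0.601
finger_force: 0.0
```

Run:
```python
from meas import *
for n in("scene","top"):
    I,D=arm.camera(n); cv2.imwrite(f"pics/{n}2.png",I)
    W,z,b,g,r,near,red=meas(I,D,n)
    m=near((.45,-.23),.07)&red&(z>.055)&(z<.07);print(n,m.sum(),m.any() and (W[m].mean(0),rect(W[m])))
print(arm.read_state()["eef_pos"],arm.read_state()["q"])
```

```text
scene 41 (array([ 0.45423832, -0.23060122,  0.05987699]), [array([ 453.1, -229.9]), array([26.1, 18. ]), np.float64(89.7)])
top 0 False
[ 0.44808384 -0.2317651   0.20443397] [-5.49938337e-01  2.00121654e-01  1.64802295e+00 -3.36151695e-05
  1.29485508e+00  9.04514450e-01]
```

carry_out(
  increments=[
    [[0.036, -0.061, 0, 0, 0.2], [0.036, -0.061, 0, 0, 0.2], [0.036, -0.061, 0, 0, 0.2], [0.036, -0.061, 0, 0, 0.2], [0.036, -0.061, 0, 0, 0.2], [0.036, -0.061, 0, 0, 0.2], [0.036, -0.061, 0, 0, 0.2], [0.036, -0.061, 0, 0, 0.2]],
  ],
)

```text
t: 6.12
eef_pos: [0.5401, -0.0232, 0.2038]
tcp_rot: [-3.141, 0.003, 0.117]
wrist_force: [0.0, -1.6, -0.5]
opening: 0.602
finger_force: 0.0
```

carry_out(
  increments=[
    [[0.036, -0.061, 0, 0, 0.2], [0.036, -0.061, 0, 0, 0.2], [0.036, -0.061, 0, 0, 0.2], [0.036, -0.061, 0, 0, 0.2], [0.036, -0.061, 0, 0, 0.2], [0.036, -0.061, 0, 0, 0.2], [0.036, -0.061, 0, 0, 0.2], [0.036, -0.061, 0, 0, 0.2]],
  ],
)

```text
t: 6.78
eef_pos: [0.6319, 0.1839, 0.2034]
tcp_rot: [3.141, 0.003, 0.117]
wrist_force: [0.7, -1.3, 1.0]
opening: 0.6
finger_force: 0.0
```

carry_out(
  increments=[
    [[0, 0, 0, -0.0186, 0.2], [0, 0, 0, -0.0186, 0.2], [0, 0, 0, -0.0186, 0.2], [0, 0, 0, -0.0186, 0.2], [0, 0, 0, -0.0186, 0.2], [0, 0, 0, -0.0186, 0.2], [0, 0, 0, -0.0186, 0.2], [0, 0, 0, -0.0186, 0.2]],
  ],
)

```text
t: 7.45
eef_pos: [0.6315, 0.1825, 0.2034]
tcp_rot: [-3.139, 0.002, 1.057]
wrist_force: [0.2, -0.9, -0.3]
opening: 0.602
finger_force: 0.0
```

carry_out(
  increments=[
    [[0, 0, 0, -0.0186, 0.2], [0, 0, 0, -0.0186, 0.2], [0, 0, 0, -0.0186, 0.2], [0, 0, 0, -0.0186, 0.2], [0, 0, 0, -0.0186, 0.2], [0, 0, 0, -0.0186, 0.2], [0, 0, 0, -0.0186, 0.2], [0, 0, 0, -0.0186, 0.2]],
  ],
)

```text
t: 8.12
eef_pos: [0.6315, 0.1825, 0.2034]
tcp_rot: [-3.139, -0.001, 1.992]
wrist_force: [0.5, -0.3, -0.1]
opening: 0.599
finger_force: 0.0
```

carry_out(
  increments=[
    [[0, 0, 0, 0, 0.2], [0, 0, 0, 0, 0.2], [0, 0, 0, 0, 0.2]],
  ],
)

```text
t: 8.37
eef_pos: [0.6318, 0.1826, 0.2045]
tcp_rot: [-3.14, -0.0, 1.982]
wrist_force: [-0.6, -0.1, -0.2]
opening: 0.599
finger_force: 0.0
```

carry_out(
  increments=[
    [[0.002, 0.0045, 0.075, 0, 0.2], [0, 0, 0.075, 0, 0.2], [0, 0, 0.075, 0, 0.2], [0, 0, 0.075, 0, 0.2], [0, 0, 0.075, 0, 0.2], [0, 0, 0.035, 0, 0.2], [0, 0, 0, 0, 0.2], [0, 0, 0, 0, 0.2]],
  ],
)

```text
t: 9.03
eef_pos: [0.6335, 0.1842, 0.042]
tcp_rot: [-3.142, -0.0, 1.985]
wrist_force: [-0.4, 0.3, -0.1]
opening: 0.599
finger_force: 0.0
```

carry_out(
  increments=[
    [[0, 0, 0, 0, -1], [0, 0, 0, 0, -1], [0, 0, 0, 0, -1], [0, 0, 0, 0, -1], [0, 0, 0, 0, -1], [0, 0, 0, 0, -1], [0, 0, 0, 0, -1]],
  ],
  grip_force=60,
)

```text
t: 9.62
eef_pos: [0.6334, 0.1842, 0.0417]
tcp_rot: [3.141, 0.0, 1.986]
wrist_force: [-1.2, 0.4, 2.3]
opening: 0.188
finger_force: 60.0
```

carry_out(
  increments=[
    [[0, 0, -0.02, 0, -1], [0, 0, -0.04, 0, -1], [0, 0, -0.06, 0, -1], [0, 0, -0.06, 0, -1], [0, 0, -0.06, 0, -1], [0, 0, -0.06, 0, -1], [0, 0, -0.03, 0, -1], [0, 0, 0, 0, -1]],
  ],
)

```text
t: 10.28
eef_pos: [0.6342, 0.1844, 0.1766]
tcp_rot: [3.137, 0.001, 1.987]
wrist_force: [-0.1, -0.1, -1.5]
opening: 0.185
finger_force: 60.0
```

carry_out(
  increments=[
    [[0, 0, 0, 0.012, -1], [0, 0, 0, 0.012, -1], [0, 0, 0, 0.012, -1], [0, 0, 0, 0.012, -1], [0, 0, 0, 0, -1], [0, 0, 0, 0, -1]],
  ],
)

```text
t: 10.78
eef_pos: [0.6329, 0.184, 0.1721]
tcp_rot: [-3.14, 0.0, 1.687]
wrist_force: [-0.3, 0.5, -1.6]
opening: 0.186
finger_force: 60.0
```

carry_out(
  increments=[
    [[-0.03, -0.007, 0, 0, -1], [-0.06, -0.013, 0, 0, -1], [-0.065, -0.014, 0, 0, -1], [-0.065, -0.014, 0, 0, -1], [-0.065, -0.014, 0, 0, -1], [-0.065, -0.014, 0, 0, -1], [-0.065, -0.014, 0, 0, -1], [-0.065, -0.014, 0, 0, -1]],
  ],
)

```text
t: 11.45
eef_pos: [0.6131, -0.0134, 0.1732]
tcp_rot: [-3.141, 0.0, 1.687]
wrist_force: [1.4, -0.5, -1.8]
opening: 0.188
finger_force: 60.0
```

carry_out(
  increments=[
    [[-0.065, -0.014, 0, 0, -1], [-0.065, -0.014, 0, 0, -1], [-0.065, -0.014, 0, 0, -1], [-0.065, -0.014, 0, 0, -1], [-0.065, -0.014, 0, 0, -1], [-0.065, -0.014, 0, 0, -1], [-0.065, -0.014, 0, 0, -1], [-0.044, -0.01, 0, 0, -1]],
  ],
)

```text
t: 12.12
eef_pos: [0.5925, -0.2175, 0.1731]
tcp_rot: [-3.141, 0.0, 1.685]
wrist_force: [-0.9, 0.3, -1.7]
opening: 0.189
finger_force: 60.0
```

carry_out(
  increments=[
    [[0, 0, 0, 0, -1], [0, 0, 0, 0, -1], [0, 0, 0, 0, -1], [0, 0, 0, 0, -1]],
  ],
)

```text
t: 12.45
eef_pos: [0.5936, -0.2138, 0.1734]
tcp_rot: [-3.141, -0.0, 1.686]
wrist_force: [-0.4, -0.5, -1.4]
opening: 0.189
finger_force: 60.0
```

Run:
```python
from meas import *
I,D=arm.camera("scene"); cv2.imwrite("pics/scene3.png",I); J,E=arm.camera("top"); cv2.imwrite("pics/top3.png",J)
cv2.imwrite("pics/c3.png",np.hstack([cv2.resize(I[130:270,100:260],(480,420)),cv2.resize(J[130:250,290:400],(320,350)).copy() if 0 else cv2.resize(J[120:250,290:388],(316,420))]))
for n,I,D in(("scene",I,D),("top",J,E)):
    W,z,b,g,r,near,red=meas(I,D,n)
    m=near((.595,-.215),.13)&(b>100)&(r<90)&(b>g+40)&(z>.14)&(z<.19);P=W[m]
    print(n,m.sum(),rect(P)); A=np.c_[P[:,:2]-P[:,:2].mean(0),np.ones(len(P))]; print(np.linalg.lstsq(A,P[:,2],rcond=None)[0])
    m=near((.45,-.23),.07)&red&(z>.055)&(z<.07);print(m.sum(),m.any() and W[m].mean(0))
s=arm.read_state();print(s["eef_pos"],s["tcp_rot"])
```

```text
scene 1900 [array([ 594. , -213.5]), array([131.4, 168.4]), np.float64(6.0)]
[-0.00225104 -0.00059213  0.16167342]
0 False
top 1043 [array([ 589.4, -172.2]), array([124. ,  84.8]), np.float64(6.6)]
[-0.00252892 -0.00327871  0.1628428 ]
0 False
[ 0.5937197  -0.2137638   0.17349865] [ 3.14155135e+00 -1.60681359e-05  1.68636081e+00]
```

View pics/c3.png

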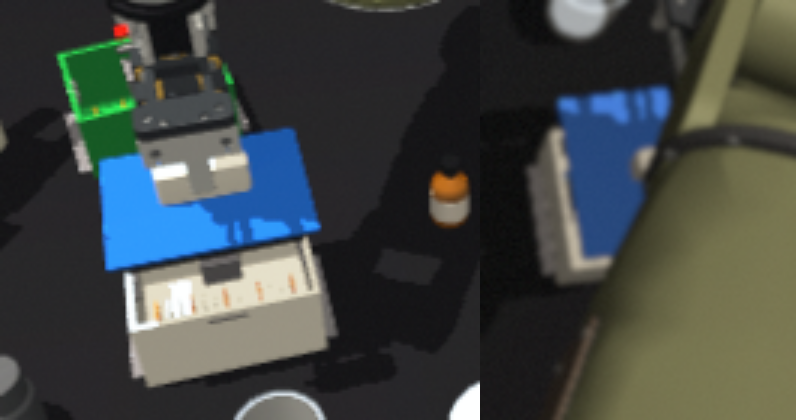

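The lid hangs level (tilt about 0.003) and aligned, with its centre at the TCP. The box centre comes out at about (595.2, -214.3) mm, so I correct for that and lower it.

carry_out(
  increments=[
    [[-0.0017, 0.0036, 0.04, 0, -1], [0, 0, 0.04, 0, -1], [0, 0, 0.03, 0, -1], [0, 0, 0.01, 0, -1], [0, 0, 0, 0, -1], [0, 0, 0, 0, -1], [0, 0, 0, 0, -1]],
  ],
)

```text
t: 13.13
eef_pos: [0.5955, -0.2152, 0.1265]
tcp_rot: [3.14, 0.001, 1.685]
wrist_force: [-0.2, 0.0, -1.9]
opening: 0.188
finger_force: 60.0
```

carry_out(
  increments=[
    [[0, 0, 0.005, 0, -1], [0, 0, 0.005, 0, -1], [0, 0, 0.005, 0, -1], [0, 0, 0.005, 0, -1], [0, 0, 0.005, 0, -1], [0, 0, 0, 0, -1]],
  ],
)

```text
t: 13.63
eef_pos: [0.5949, -0.215, 0.1149]
tcp_rot: [-3.141, -0.0, 1.685]
wrist_force: [0.1, -0.1, -1.1]
opening: 0.187
finger_force: 60.0
```

carry_out(
  increments=[
    [[0.0015, 0, 0.003, 0, -1], [0, 0, 0.003, 0, -1], [0, 0, 0.003, 0, -1], [0, 0, 0, 0, -1], [0, 0, 0, 0, -1]],
  ],
)

```text
t: 14.05
eef_pos: [0.595, -0.2145, 0.1118]
tcp_rot: [-3.142, -0.0, 1.685]
wrist_force: [0.5, -0.1, -2.2]
opening: 0.184
finger_force: 60.0
```

Below rim level without contact, so the plug is entering cleanly.

carry_out(
  increments=[
    [[0, 0, 0.003, 0, -1], [0, 0, 0.003, 0, -1], [0, 0, 0.003, 0, -1], [0, 0, 0.003, 0, -1], [0, 0, 0, 0, -1], [0, 0, 0, 0, -1]],
  ],
)

```text
t: 14.55
eef_pos: [0.5958, -0.2148, 0.1085]
tcp_rot: [3.139, 0.001, 1.685]
wrist_force: [-0.3, -0.2, 7.8]
opening: 0.187
finger_force: 60.0
```

carry_out(
  increments=[
    [[0, 0, 0.003, 0, -1], [0, 0, 0.003, 0, -1], [0, 0, 0.003, 0, -1], [0, 0, 0.003, 0, -1], [0, 0, 0, 0, -1], [0, 0, 0, 0, -1]],
  ],
)

```text
t: 15.05
eef_pos: [0.5954, -0.2147, 0.1026]
tcp_rot: [3.141, 0.001, 1.685]
wrist_force: [2.3, -1.4, 1.5]
opening: 0.184
finger_force: 60.0
```

carry_out(
  increments=[
    [[0, 0, 0.003, 0, -1], [0, 0, 0.003, 0, -1], [0, 0, 0.003, 0, -1], [0, 0, 0.003, 0, -1], [0, 0, 0.003, 0, -1], [0, 0, 0, 0, -1], [0, 0, 0, 0, -1]],
  ],
)

```text
t: 15.63
eef_pos: [0.5946, -0.2143, 0.0972]
tcp_rot: [-3.141, -0.0, 1.685]
wrist_force: [-8.5, 1.3, 11.3]
opening: 0.185
finger_force: 60.0
```

carry_out(
  increments=[
    [[0, 0, 0.003, 0, -1], [0, 0, 0.003, 0, -1], [0, 0, 0, 0, -1], [0, 0, 0, 0, -1]],
  ],
)

```text
t: 15.97
eef_pos: [0.5947, -0.2144, 0.0971]
tcp_rot: [-3.142, 0.0, 1.685]
wrist_force: [-18.4, 6.5, 31.6]
opening: 0.184
finger_force: 60.0
```

It has bottomed out (31 N with no further travel), so I let go and rise.

carry_out(
  increments=[
    [[0, 0, -0.006, 0, -1], [0, 0, 0, 0, -1], [0, 0, 0, 0, 0.2], [0, 0, 0, 0, 0.2], [0, 0, 0, 0, 0.2], [0, 0, 0, 0, 0.2], [0, 0, 0, 0, 0.2], [0, 0, 0, 0, 0.2]],
  ],
)

```text
t: 16.63
eef_pos: [0.595, -0.2145, 0.0961]
tcp_rot: [-3.141, -0.0, 1.685]
wrist_force: [0.0, 0.5, -0.2]
opening: 0.571
finger_force: 0.0
```

carry_out(
  increments=[
    [[0, 0, -0.05, 0, 0.2], [0, 0, -0.07, 0, 0.2], [0, 0, -0.07, 0, 0.2], [0, 0, -0.07, 0, 0.2], [0, 0, -0.04, 0, 0.2], [0, 0, 0, 0, 0.2]],
  ],
)

```text
t: 17.13
eef_pos: [0.5961, -0.2149, 0.2204]
tcp_rot: [3.136, 0.003, 1.685]
wrist_force: [0.4, 0.9, 0.4]
opening: 0.601
finger_force: 0.0
```

Run:
```python
from meas import *
I,D=arm.camera("scene"); cv2.imwrite("pics/c4.png",cv2.resize(I[150:270,100:260],(640,480)))
W,z,b,g,r,near,red=meas(I,D,"scene")
m=near((.595,-.215),.13)&(b>100)&(r<90)&(b>g+40)&(z>.07)&(z<.12);P=W[m]
print(m.sum(),rect(P)); A=np.c_[P[:,:2]-P[:,:2].mean(0),np.ones(len(P))]; print(np.linalg.lstsq(A,P[:,2],rcond=None)[0])
m=near((.45,-.23),.07)&red&(z>.05)&(z<.07);print(m.sum(),m.any() and W[m].mean(0))
s=arm.read_state();print(s["eef_pos"],s["tcp_rot"])
```

```text
1925 [array([ 594.7, -213.9]), array([130. , 167.3]), np.float64(6.1)]
[-0.0006209  -0.00117837  0.08551518]
40 [ 0.45857451 -0.22785135  0.05803087]
[ 0.59553239 -0.21468398  0.21771161] [3.13898509e+00 1.47705626e-03 1.68491066e+00]
```

View pics/c4.png

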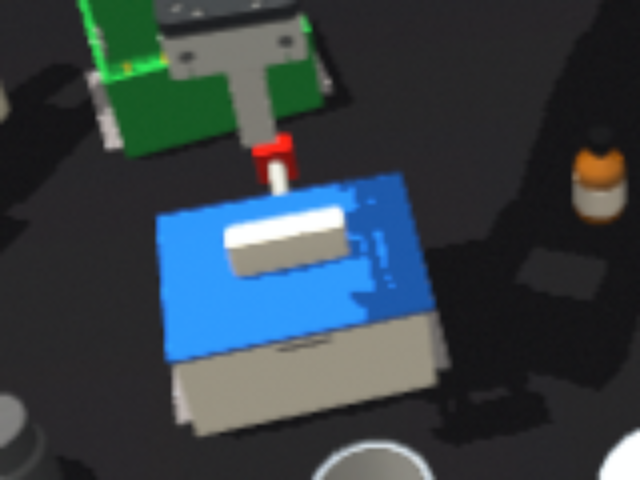

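Picture: the lid lies flush on the white box, tilt about 0.001 and plate top at 85.5 mm, and the vent is still out (red knob at crop (275,157)). Next I go back to the knob.

carry_out(
  increments=[
    [[0, -0.06, 0, 0, 0.2], [0, -0.06, 0, 0, 0.2], [0, -0.06, 0, 0, 0.2], [0, -0.06, 0, 0, 0.2], [0, -0.06, 0, 0, 0.2], [0, -0.06, 0, 0, 0.2]],
  ],
)

```text
t: 17.68
eef_pos: [0.4503, -0.2306, 0.2145]
tcp_rot: [-3.14, -0.001, 1.685]
wrist_force: [0.5, -0.4, 0.1]
opening: 0.598
finger_force: 0.0
```

carry_out(
  increments=[
    [[0, 0, 0, 0.0178, 0.2], [0, 0, 0, 0.0178, 0.2], [0, 0, 0, 0.0178, 0.2], [0, 0, 0, 0.0178, 0.2], [0, 0, 0, 0.0178, 0.2], [0, 0, 0, 0.0178, 0.2], [0, 0, 0, 0.0178, 0.2]],
  ],
)

```text
t: 18.27
eef_pos: [0.4515, -0.2306, 0.2146]
tcp_rot: [-3.139, 0.0, 0.896]
wrist_force: [0.3, -1.4, 0.2]
opening: 0.6
finger_force: 0.0
```

carry_out(
  increments=[
    [[0, 0, 0, 0.0178, 0.2], [0, 0, 0, 0.0178, 0.2], [0, 0, 0, 0.0178, 0.2], [0, 0, 0, 0.0178, 0.2], [0, 0, 0, 0.0178, 0.2], [0, 0, 0, 0.0178, 0.2], [0, 0, 0, 0.0178, 0.2], [0, 0, 0, 0, 0.2]],
  ],
)

```text
t: 18.93
eef_pos: [0.4515, -0.2306, 0.2147]
tcp_rot: [-3.14, 0.002, 0.114]
wrist_force: [0.1, 0.0, -0.0]
opening: 0.601
finger_force: 0.0
```

carry_out(
  increments=[
    [[0, 0, 0, 0, 0.2], [0, 0, 0, 0, 0.2], [0, 0, 0, 0, 0.2]],
  ],
)

```text
t: 19.18
eef_pos: [0.4519, -0.2308, 0.2158]
tcp_rot: [-3.141, 0.0, 0.122]
wrist_force: [0.0, -0.2, 0.3]
opening: 0.597
finger_force: 0.0
```

Descend 188 mm and pinch.

carry_out(
  increments=[
    [[0, 0, 0.075, 0, 0.2], [0, 0, 0.075, 0, 0.2], [0, 0, 0.075, 0, 0.2], [0, 0, 0.075, 0, 0.2], [0, 0, 0.075, 0, 0.2], [0, 0, 0.075, 0, 0.2], [0, 0, 0.018, 0, 0.2], [0, 0, 0, 0, 0.2]],
  ],
)

```text
t: 19.85
eef_pos: [0.451, -0.2303, 0.0275]
tcp_rot: [-3.139, 0.003, 0.12]
wrist_force: [-0.1, -0.7, -0.4]
opening: 0.599
finger_force: 0.0
```

carry_out(
  increments=[
    [[0, 0, 0, 0, -1], [0, 0, 0, 0, -1], [0, 0, 0, 0, -1], [0, 0, 0, 0, -1], [0, 0, 0, 0, -1], [0, 0, 0, 0, -1]],
  ],
  grip_force=40,
)

```text
t: 20.35
eef_pos: [0.4523, -0.2305, 0.03]
tcp_rot: [-3.141, -0.001, 0.119]
wrist_force: [-0.7, 5.2, 7.6]
opening: 0.296
finger_force: 40.0
```

carry_out(
  increments=[
    [[0.015, 0, 0, 0, -1], [0.015, 0, 0, 0, -1], [0.015, 0, 0, 0, -1], [0.015, 0, 0, 0, -1], [0.015, 0, 0, 0, -1], [0.01, 0, 0, 0, -1], [0, 0, 0, 0, -1], [0, 0, 0, 0, -1]],
  ],
)

```text
t: 21.02
eef_pos: [0.4869, -0.2266, 0.03]
tcp_rot: [3.141, -0.003, 0.119]
wrist_force: [6.5, 4.8, 3.9]
opening: 0.295
finger_force: 40.0
```

carry_out(
  increments=[
    [[0.005, 0, 0, 0, -1], [0.005, 0, 0, 0, -1], [0, 0, 0, 0, -1], [0, 0, 0, 0, -1]],
  ],
)

```text
t: 21.35
eef_pos: [0.4882, -0.2264, 0.0299]
tcp_rot: [-3.141, 0.003, 0.119]
wrist_force: [-15.6, 1.9, 16.7]
opening: 0.294
finger_force: 40.0
```

Total travel is 36 mm and it is against its stop. I release, rise and check.

carry_out(
  increments=[
    [[0, 0, 0, 0, 0.2], [0, 0, 0, 0, 0.2], [0, 0, 0, 0, 0.2], [0, 0, 0, 0, 0.2], [0, 0, 0, 0, 0.2], [0, 0, 0, 0, 0.2]],
  ],
)

```text
t: 21.85
eef_pos: [0.4898, -0.2263, 0.029]
tcp_rot: [3.142, -0.0, 0.119]
wrist_force: [-0.2, -0.8, 0.4]
opening: 0.6
finger_force: 0.0
```

carry_out(
  increments=[
    [[0, 0, -0.05, 0, 0.2], [0, 0, -0.075, 0, 0.2], [0, 0, -0.075, 0, 0.2], [0, 0, -0.075, 0, 0.2], [0, 0, -0.075, 0, 0.2], [0, 0, -0.075, 0, 0.2], [0, 0, -0.03, 0, 0.2]],
  ],
)

```text
t: 22.43
eef_pos: [0.4906, -0.2268, 0.2153]
tcp_rot: [3.139, -0.004, 0.119]
wrist_force: [-0.4, 0.3, 0.9]
opening: 0.599
finger_force: 0.0
```

carry_out(
  increments=[
    [[-0.09, 0, 0, 0, 0.2], [-0.09, 0, 0, 0, 0.2], [-0.09, 0, 0, 0, 0.2], [0, 0, 0, 0, 0.2], [0, 0, 0, 0, 0.2]],
  ],
)

```text
t: 22.85
eef_pos: [0.3818, -0.2395, 0.2116]
tcp_rot: [3.141, -0.001, 0.117]
wrist_force: [0.4, -0.0, 0.2]
opening: 0.597
finger_force: 0.0
```

Run:
```python
from meas import *
I,D=arm.camera("scene"); cv2.imwrite("pics/s5.png",I)
W,z,b,g,r,near,red=meas(I,D,"scene")
m=near((.595,-.215),.13)&(b>100)&(r<90)&(b>g+40)&(z>.07)&(z<.12);P=W[m]
print(m.sum(),rect(P)); A=np.c_[P[:,:2]-P[:,:2].mean(0),np.ones(len(P))]; print(np.linalg.lstsq(A,P[:,2],rcond=None)[0])
m=near((.48,-.23),.07)&red&(z>.055)&(z<.07);print(m.sum(),m.any() and (W[m].mean(0),rect(W[m])))
print(arm.read_state())
```

```text
1928 [array([ 595.2, -214.1]), array([131. , 167.8]), np.float64(6.2)]
[-0.00093758 -0.00012094  0.08553021]
51 (array([ 0.49064519, -0.22654054,  0.05955844]), [array([ 489.6, -226.9]), array([25.8, 18. ]), np.float64(89.3)])
{'t': 22.9, 'q': array([-6.40359311e-01,  7.20408687e-02,  1.77677720e+00,  1.25332458e-04,
        1.29157236e+00,  8.12190358e-01]), 'qvel': array([ 0.02090432,  0.0289855 , -0.02105331,  0.00060948,  0.00148231,
        0.00218283]), 'joint_efforts': array([-1.02543980e+00, -4.07231641e+01, -3.37421072e+01,  1.23404525e-02,
        6.67081404e-03, -1.14960414e-01]), 'eef_pos': array([ 0.38269349, -0.23946253,  0.21151733]), 'tcp_rot': array([ 3.14085311e+00, -9.55470824e-04,  1.18212540e-01]), 'wrist_force': array([ 0.34671357, -0.66142967,  0.11242874]), 'wrist_torque': array([ 0.00814646, -0.05401068,  0.028343  ]), 'finger_force': 0.0, 'opening': 0.5965988874982424}
```

View pics/s5.png

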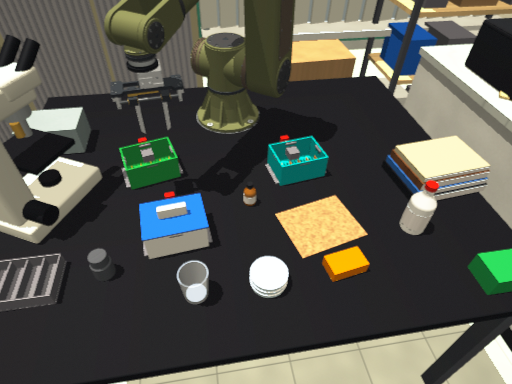

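Picture: the lid sits flush on the white box at (173,220), the knob is tight against the housing at (170,195), the bystanders have not moved and the arm is clear.

```bash
python3 -c "
from plant import arm
print(arm.job_done())"
```

```text
the job is handed in; nothing more can be done
None
```

The job is handed in at about 23 s: vent pulled fully out, lid snapped in level and flush on the white box, knob pushed back home, and the bystanders left alone; the hand-in call gave no verdict.

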